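# Put the returned spares back into their stock bins

### The arm

A 6-joint arm with a two-finger parallel gripper is mounted at the origin on the work surface. World frame = base frame: x ahead of the robot, y to its left, z up, the work surface at z = 0. Lengths are in m, angles in degrees, forces in N, time in s.
With the tool pointing down it reaches from about 0.4 to 0.825 m from the base axis. Payload 7 kg.
Tool frame: the origin (TCP) lies at the very end of the fingers, on their centre line; the grasp point (between the pads) lies 19 mm behind it; z points along the fingers, y is the direction in which the jaws open and shut (so a half turn about z gives the same grasp; the last joint's range is limited). The gripper opens to 88 mm and grips with 3 to 60 N. Pads are 19 mm wide; open, the fingers measure 130 mm over their backs; the gripper's body (78 mm by 193 mm) begins 47 mm behind the grasp point.
Start: joints at [-53.222, 20.546, 0.682, 0, -70.136, -16.507], TCP at [0.234, -0.633, 0.227] pointing down, gripper open.
Joint ranges: [-176.03, 176.03], [-82.01, 121.73], [-58.28, 71.71], [-173.87, 95.51], [-174.79, -0.11], [-173.66, 173.66]. Speed limits (degrees/s): [136.94, 136.94, 172.46, 180, 180, 180].

### API

Orientations are given as [roll, pitch, yaw] about the fixed x, y, z axes, in that order (R = Rz(yaw) Ry(pitch) Rx(roll)).
In Python, from plant import ctrl, snapshot, workorder gives the robot as it stands. The module is installed in compiled form; this text tells all that it offers.
- The arm moves only by the shell command python3 -m creep 'ROWS'. ROWS is JSON, a list of rows, each a list of 5 numbers: the shift along the tool's x, y, z scaled (see below), then the turn about the tool's z scaled (see below), then the finger opening in mm, from 0 to 87.6. A call has exactly 8 rows; each row is the pose to reach, as a shift and turn from the pose commanded when the call began, along the tool's axes at that moment, turning the shorter way round; what a row does not reach only later rows make up. The controller multiplies each number of a shift by 0.1 m and each number of a turn by 180 degrees. A row lasts 1/12 s, in which the tool goes at most 41.7 mm and 7.16 degrees, less where a joint would pass 70% of its speed; a pose out of reach is approached as far as the arm can. A call with a number of a shift or a turn outside -1 to 1 is refused whole. A call with a gripper value outside its range is refused whole. The fingers move at their own pace and stop on an object; the grip force is fixed at half the most. Time passes only in rows, so rows that repeat a pose let the fingers close, or fill a call up. It gives the time, the measured TCP pose, the force and the opening at its end, in the units of the state.
- ctrl.get_obs(): the state, without advancing time (a new reading comes with each control period).
- snapshot(name): name is "scene" or "top" or "wrist"; returns a dict with "img" (420x560x3 uint8, blue, green, red), "camera_matrix" (3x3 intrinsics, pixels), "xyz" and "rotation" of the camera in the world. Camera axes: x right, y up, looking along -z (the intrinsics and any distortion apply to the point x, -y, -z); pixel columns grow to the right and rows downward; lengths in m; the calibration is good to about 2 mm. A picture is of the moment at which its call begins. There is no depth.
- workorder.close_job(): hands the job in, once; it reports no verdict.
The state is a dict: "clock": time; "joint_pos": joint angles; "qvel": joint speeds; "tau": joint torques, N m; "tool_pos": TCP position; "orientation": TCP orientation; "force": force on the tool from outside, world axes, zero at the start; "moment": the same for the moment, N m; "opening": finger opening in m.
Only numpy, scipy, OpenCV 4.12 (cv2) and the standard library are available. Lean on these libraries where they do the work, as an engineer would, in place of code of your own. Each camera call takes 0.05 s, during which the arm holds its last target.

### The job

Four spares returned from the counter lie loose on the bench: a tall oil filter, a short oil filter, a chain sprocket and a brake pad. Put each one back into the blue bin that holds the same kind of part, set down gently, not dropped, flat on the bin's floor in the empty space in front of the stock, the same way up as it lies now (filters standing upright, sprocket hub up, pad lining up). Leave the white jar and the small carton among them where they are.

Things in the scene. Friction and masses are not known exactly. Their poses are not given: they have to be found in the camera images.
- tall_mid (a point): Tall oil-filter cartridge, standing upright: pleated cream paper between two steel end caps, 42 mm diameter, 70 mm tall, about 60 g, loose. Point: its centre, 35 mm up. z is its axis (up).
- short_mid (a point): Short, wide oil-filter cartridge, standing upright: pleated cream paper between two steel end caps, 56 mm diameter, 36 mm tall, about 60 g, loose. Point: its centre, 18 mm up. z is its axis (up).
- sprocket_mid (a point): Steel chain sprocket, lying flat with its hub up: toothed disc 58 to 60 mm over the teeth and 7 mm thick, hub 34 mm diameter rising to 13 mm above the underside, about 160 g, loose. Point: on its axis, 6.5 mm above the underside. z is its axis (up).
- pad_mid (a point): Disc-brake pad, lying flat with its dark lining up: coppery backing plate 58 x 38 x 5 mm with a 9 mm long, 16 mm wide, 5 mm thick lug at each end (76 mm over all), lining of two dark blocks 54 x 37 mm in all, 12 mm thick in all, about 120 g, loose. Point: its centre, 6 mm up. x along its length, y across the 38 mm width, z up.
- bin_tall: Blue picking bin, fixed, one of four alike; three tall filters standing at its rear (to 74 mm above the bench, from x 51 mm back). Origin: on the bench under the centre of the empty space before them; z up, x to the bin's rear (away from the robot), y across. Floor 4 mm thick. Empty space: x -48 to 48, y -70 to 70 mm. Front wall 28 mm high, rear wall 50, sides 28 rising to 50 at x 0.
- bin_short: Blue picking bin, fixed, one of four alike; two short filters standing side by side at its rear (to 40 mm above the bench, from x 51 mm back). Origin: on the bench under the centre of the empty space before them; z up, x to the bin's rear (away from the robot), y across. Floor 4 mm thick. Empty space: x -48 to 48, y -70 to 70 mm. Front wall 28 mm high, rear wall 50, sides 28 rising to 50 at x 0.
- bin_sprocket: Blue picking bin, fixed, one of four alike; two stacks of two sprockets, hubs up at its rear (to 30 mm above the bench, from x 51 mm back). Origin: on the bench under the centre of the empty space before them; z up, x to the bin's rear (away from the robot), y across. Floor 4 mm thick. Empty space: x -48 to 48, y -70 to 70 mm. Front wall 28 mm high, rear wall 50, sides 28 rising to 50 at x 0.
- bin_pad: Blue picking bin, fixed, one of four alike; two stacks of two brake pads, linings up at its rear (to 28 mm above the bench, from x 50 mm back). Origin: on the bench under the centre of the empty space before them; z up, x to the bin's rear (away from the robot), y across. Floor 4 mm thick. Empty space: x -48 to 48, y -70 to 70 mm. Front wall 28 mm high, rear wall 50, sides 28 rising to 50 at x 0.
- jar_mid (a point): White plastic jar with a dark lid, 50 mm diameter, 58 mm tall, standing loose among the parts; not to be moved. Point: its centre, 29 mm up.
- carton_mid (a point): Small closed brown carton 60 x 40 x 32 mm (x, y, z) with a pale tape strip, loose among the parts; not to be moved. Point: its centre, 16 mm up.
Mind the look-alikes: they are no part of the job. What is shaped like the part that bears short_mid but red is not meant.

How it is judged (in metres and radians):
At the end, for the whole second after the job is handed in: Each part rests on the floor of its own kind's bin, in the space before the stock (centre within 48 mm lengthwise, 66 mm across; at most 5 mm above lying on the floor), right way up within 0.15 rad and still; jar and carton within 25 mm of where they were (x of tall_mid in the frame of bin_tall between -0.048 and 0.048 m and y of tall_mid in the frame of bin_tall between -0.066 and 0.066 m and z of tall_mid in the frame of bin_tall below 0.044 m and angle between each of tall_mid, short_mid, sprocket_mid, pad_mid's own z axis and vertical below 0.15 rad and linear speed of each of tall, short, sprocket, pad below 0.02 m/s and x of short_mid in the frame of bin_short between -0.048 and 0.048 m and y of short_mid in the frame of bin_short between -0.066 and 0.066 m and z of short_mid in the frame of bin_short below 0.027 m and x of sprocket_mid in the frame of bin_sprocket between -0.048 and 0.048 m and y of sprocket_mid in the frame of bin_sprocket between -0.066 and 0.066 m and z of sprocket_mid in the frame of bin_sprocket below 0.0155 m and x of pad_mid in the frame of bin_pad between -0.048 and 0.048 m and y of pad_mid in the frame of bin_pad between -0.066 and 0.066 m and z of pad_mid in the frame of bin_pad below 0.015 m and distance of each of jar_mid, carton_mid from where it was at the start of the episode below 0.025 m); the robot touches nothing.
It fails at once if the jar or the carton is shifted by more than 25 mm (distance of any of jar_mid, carton_mid from where it was at the start of the episode above 0.025 m).
It fails at once if a part is dropped (it falls faster than 0.9 m/s, some 40 mm of free fall, out of the fingers) ((linear speed of tall above 0.9 m/s and contact force between the fingers and tall below 0.05 N) or (linear speed of short above 0.9 m/s and contact force between the fingers and short below 0.05 N) or (linear speed of sprocket above 0.9 m/s and contact force between the fingers and sprocket below 0.05 N) or (linear speed of pad above 0.9 m/s and contact force between the fingers and pad below 0.05 N)).
It also fails if it takes over 96 s, if anything falls off the work surface, if the arm or the gripper's body presses on something with over 40 N, if the wrist force passes 120 N, or if a joint passes its speed limit or range.

## Working session

There is one attempt and no reset: what is moved stays moved. The work goes in short steps, Python scripts to look and compute and a shell command to move; the robot and the scene stay as the last step left them, time stands still between calls to the robot, and variables do not carry over. Pictures are saved under pics/ and viewed, and the job is handed in when it is done.

```bash
ls; mkdir -p pics; python3 - <<'E'
from plant import ctrl,snapshot
import cv2
print(ctrl.get_obs())
for n in("scene","top","wrist"):
    s=snapshot(n); cv2.imwrite(f"pics/a_{n}.png",s["img"]); print(n,s["camera_matrix"],s["xyz"],s["rotation"],[k for k in s])
E
```

```text
pics
{'clock': 0.0, 'joint_pos': array([-5.32212092e+01,  2.05897050e+01,  6.32068918e-01, -2.05442517e-02,
       -7.01363325e+01, -1.65045139e+01]), 'qvel': array([ 0.02556387, -0.0452366 ,  0.05305393, -0.0344684 ,  0.07338176,
        0.0176206 ]), 'tau': array([-2.79070860e-03, -5.82718849e+01,  2.93050861e+01,  6.99748546e+00,
        6.72389375e-03, -1.56904480e-04]), 'tool_pos': array([ 0.23366533, -0.63272137,  0.22562794]), 'orientation': array([ 1.79904416e+02, -8.18111853e-03, -1.59732713e+02]), 'force': array([-0.00088999,  0.50048793, -0.39170345]), 'moment': array([-0.03594885,  0.02665335,  0.0094456 ]), 'opening': 0.08753688374688973}
scene [[380.40575144   0.         280.70100654]
 [  0.         380.40575144 209.00429024]
 [  0.           0.           1.        ]] [0.88560782 0.57745804 0.56513702] [ 56.65857902   0.71077019 146.39705785] ['img', 'camera_matrix', 'xyz', 'rotation']
top [[381.87927064   0.         281.93502591]
 [  0.         381.87927064 205.66826575]
 [  0.           0.           1.        ]] [ 0.36061356 -0.04225214  0.90107484] [  8.32412757  -1.81399282 -88.83703355] ['img', 'camera_matrix', 'xyz', 'rotation']
wrist [[314.16922927   0.         278.63789971]
 [  0.         314.16922927 208.79593787]
 [  0.           0.           1.        ]] [ 0.16908948 -0.6563747   0.38408338] [-1.46291354e+01 -9.76349096e-02  1.10211246e+02] ['img', 'camera_matrix', 'xyz', 'rotation']
```

View pics/a_scene.png

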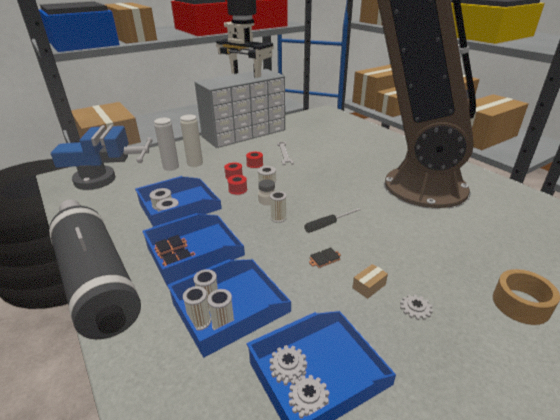

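View pics/a_top.png

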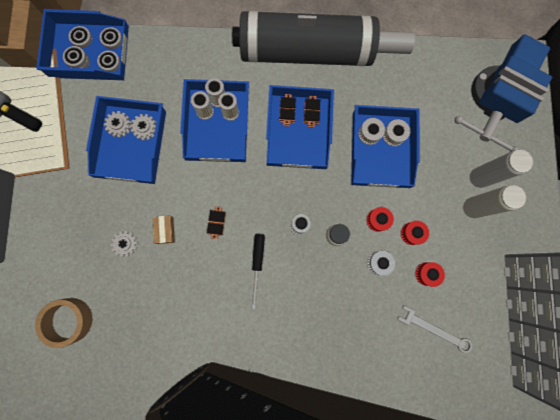

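View pics/a_wrist.png

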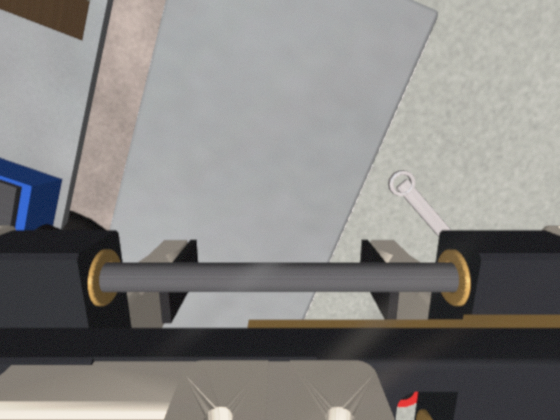

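```bash
cat > h.py <<'E'
import numpy as np, cv2
from scipy.spatial.transform import Rotation as Ro
from plant import ctrl,snapshot
def rot(e): return Ro.from_euler('xyz',e,degrees=True).as_matrix()
def ray(s,px,z):
    K=s["camera_matrix"]; d=np.linalg.inv(K)@[px[0],px[1],1]; d=rot(s["rotation"])@(d*[1,-1,-1])
    c=np.array(s["xyz"]); return c+d*(z-c[2])/d[2]
def proj(s,P):
    q=rot(s["rotation"]).T@(np.array(P)-s["xyz"]); q=q*[1,-1,-1]; p=s["camera_matrix"]@q; return p[:2]/p[2]
def state():
    o=ctrl.get_obs(); print("t",round(o["clock"],2),"tcp",o["tool_pos"].round(4),"ori",o["orientation"].round(1),"F",o["force"].round(1),"open",round(o["opening"],4),"q",o["joint_pos"].round(0)); return o
def go(x,y,z,jaw=None):
    "shift in tool axes x0.1 m, and turn/180 to bring jaw axis (world deg, mod 180) "
    o=state(); R=rot(o["orientation"]); d=R.T@(np.array([x,y,z])-o["tool_pos"])
    t=None
    if jaw is not None:
        cur=np.degrees(np.arctan2(R[1,1],R[0,1])); e=(jaw-cur+90)%180-90; t=-e/180  # tool z down
        print("jaw cur",cur.round(1),"turn",round(t,3),"q6 ->",o["joint_pos"][5]-e, "or +",o["joint_pos"][5]+e)
    print("shift",(d/0.1).round(3))
E
python3 - <<'E'
from h import *
s=snapshot("top"); im=s["img"]
for n,p in dict(tall=(301,223),short=(382,263),jar=(339,234),spr=(123,243),pad=(216,222),carton=(163,229)).items(): print(n,[ray(s,p,z).round(3)[:2] for z in(0,.035,.07)])
cv2.imwrite("pics/b1.png",cv2.resize(im[190:300,270:450],None,fx=4.4,fy=4.4,interpolation=cv2.INTER_CUBIC))
cv2.imwrite("pics/b2.png",cv2.resize(im[190:270,95:255],None,fx=5,fy=5,interpolation=cv2.INTER_CUBIC))
cv2.imwrite("pics/b3.png",cv2.resize(im[75:195,80:260],None,fx=4.4,fy=4.4,interpolation=cv2.INTER_CUBIC))
cv2.imwrite("pics/b4.png",cv2.resize(im[75:195,255:435],None,fx=4.4,fy=4.4,interpolation=cv2.INTER_CUBIC))
E
```

```text
tall [array([ 0.453, -0.114]), array([ 0.449, -0.111]), array([ 0.445, -0.109])]
short [array([ 0.363, -0.306]), array([ 0.363, -0.296]), array([ 0.362, -0.286])]
jar [array([ 0.429, -0.205]), array([ 0.426, -0.199]), array([ 0.423, -0.192])]
spr [array([0.396, 0.299]), array([0.395, 0.286]), array([0.394, 0.273])]
pad [array([0.45 , 0.087]), array([0.447, 0.082]), array([0.443, 0.077])]
carton [array([0.431, 0.209]), array([0.428, 0.2  ]), array([0.425, 0.19 ])]
```

View pics/b1.png

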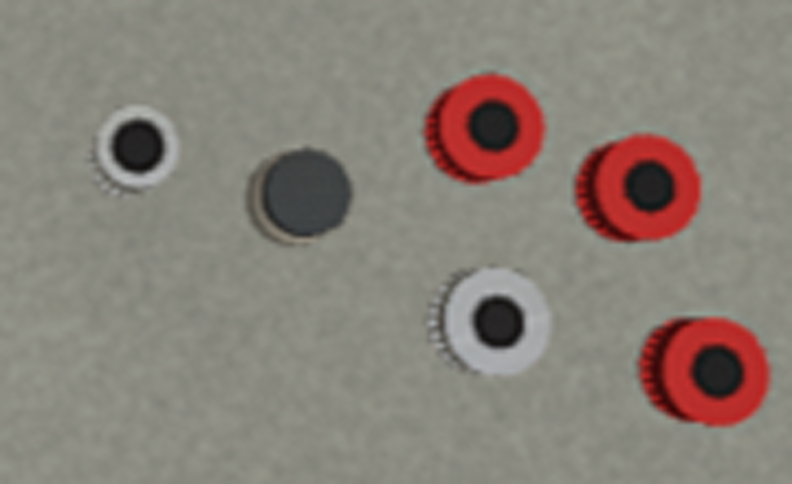

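View pics/b2.png

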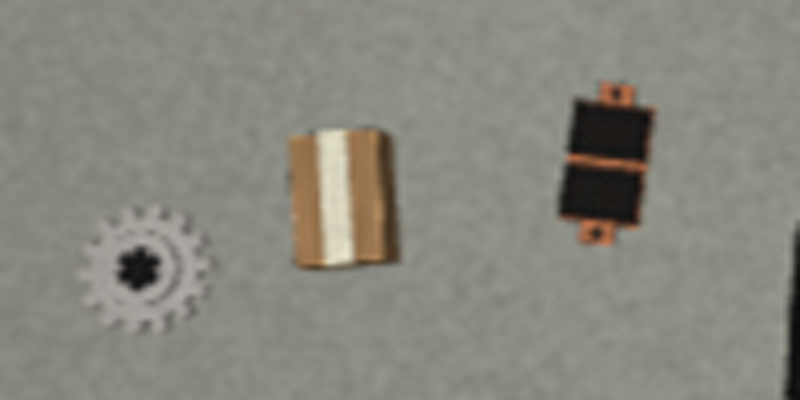

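View pics/b3.png

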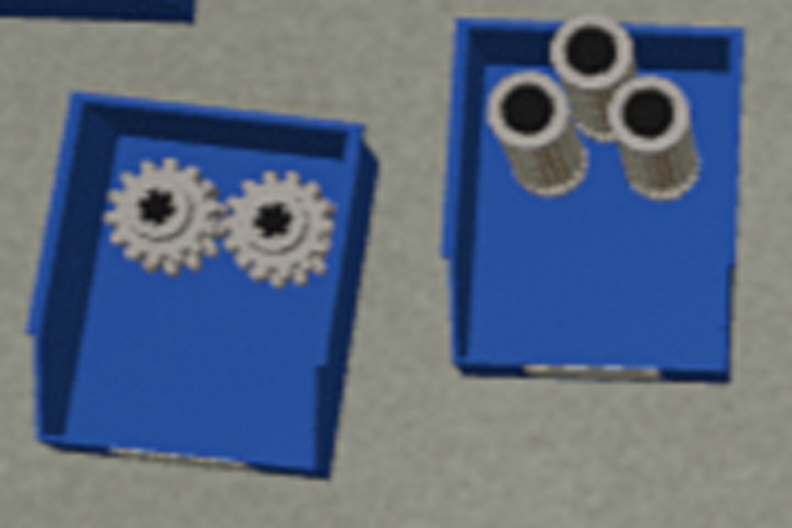

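View pics/b4.png

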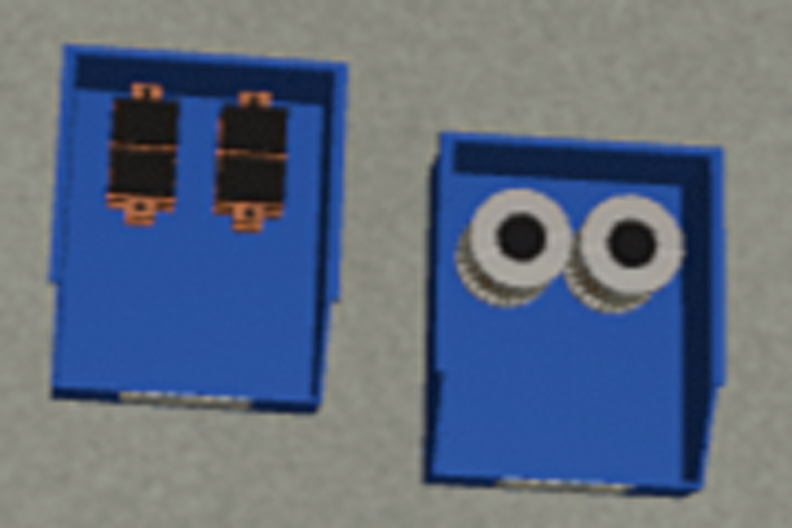

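```bash
python3 - <<'E'
from h import *
s=snapshot("top"); im=s["img"]
def cen(box,f):
    x0,y0,x1,y1=box; c=im[y0:y1,x0:x1].astype(int); m=f(c).astype(np.uint8); n,l,st,ce=cv2.connectedComponentsWithStats(m); k=1+st[1:,4].argmax(); return ce[k]+[x0,y0],st[k,4],(l==k),(x0,y0)
dark=lambda c:c.max(2)<70
for n,b,z,f in [("tall",(290,212,313,236),.07,dark),("short",(370,250,396,277),.036,dark),("jar",(326,222,352,246),.058,lambda c:c.max(2)<95),("spr",(110,230,137,257),.013,dark),("pad",(205,206,228,240),.012,dark),("tape",(155,210,174,246),.032,lambda c:c.min(2)>150)]:
    p,a,m,o=cen(b,f); print(n,p.round(1),a,ray(s,p,z).round(4))
m=((im[205:240,205:230].astype(int).max(2)<70)|((im[205:240,205:230,2].astype(int)-im[205:240,205:230,0])>35)).astype(np.uint8)
c=max(cv2.findContours(m,0,1)[0],key=len); r=cv2.minAreaRect(c); bp=cv2.boxPoints(r)+[205,205]; print([ray(s,q,.006).round(4)[:2] for q in bp],"pad c",ray(s,bp.mean(0),.006).round(4))
# bin rim front corners & rear corners in crops
def C(o,p): return np.array(o)+np.array(p)/4.4
for n,o,fl,fr,rl,rr in [("spr",(80,75),(40,437),(328,472),(72,94),(362,127)),("tall",(80,75),(457,365),(730,375),(457,20),(742,30)),("pad",(255,75),(52,390),(317,405),(64,46),(347,66)),("short",(255,75),(427,478),(703,488),(441,134),(721,148))]:
    F=[ray(s,C(o,p),.028)[:2] for p in(fl,fr)]; B=[ray(s,C(o,p),.05)[:2] for p in (rl,rr)]
    f=(F[0]+F[1])/2;b=(B[0]+B[1])/2;d=b-f;L=np.linalg.norm(d);u=d/L
    print(n,"W",np.linalg.norm(F[0]-F[1]).round(3),np.linalg.norm(B[0]-B[1]).round(3),"L",L.round(3),"yaw",np.degrees(np.arctan2(u[1],u[0])).round(1),"yawF",np.degrees(np.arctan2(*(F[0]-F[1])[::-1])).round(1)-90,"origin",(f+u*.051).round(4),"c-line from rear", b.round(3))
E
```

```text
tall [301.  222.7] 103 [ 0.4461 -0.1085  0.07  ]
short [382.9 262.9] 100 [ 0.3628 -0.2979  0.036 ]
jar [338.9 233.4] 329 [ 0.4254 -0.1942  0.058 ]
spr [122.3 243.4] 44 [0.3949 0.2958 0.013 ]
pad [214.7 228.3] 158 [0.4342 0.0872 0.012 ]
tape [161.5 228.8] 138 [0.4288 0.2038 0.032 ]
[array([0.4139, 0.1089]), array([0.4893, 0.1001]), array([0.484 , 0.0626]), array([0.4086, 0.0718])] pad c [0.4487 0.0859 0.006 ]
spr W 0.151 0.153 L 0.181 yaw -3.5 yawF -5.599999999999994 origin [0.5944 0.2999] c-line from rear [0.724 0.292]
tall W 0.145 0.152 L 0.184 yaw 0.6 yawF -0.5 origin [0.6462 0.0923] c-line from rear [0.779 0.094]
pad W 0.142 0.153 L 0.183 yaw -2.2 yawF -1.7000000000000028 origin [ 0.6366 -0.1027] c-line from rear [ 0.769 -0.108]
short W 0.149 0.152 L 0.183 yaw -1.7 yawF -0.5999999999999943 origin [ 0.5955 -0.3066] c-line from rear [ 0.727 -0.311]
```

```bash
python3 -c "
from h import *
go(.363,-.298,.075,-70)"
```

```text
t 0.25 tcp [ 0.2337 -0.633   0.2261] ori [ 180.    -0.  -159.7] F [ 0.4 -0.6  0.6] open 0.0879 q [-53.  21.   1.  -0. -70. -17.]
jaw cur 110.3 turn 0.001 q6 -> -16.240063328914893 or + -16.774663494741993
shift [-2.373  2.694  1.513]
```

```bash
python3 -m creep '[[-0.1,0.1,0,0,72],[-0.22,0.25,0,0,72],[-0.35,0.4,0,0,72],[-0.48,0.55,0,0,72],[-0.6,0.7,0.1,0,72],[-0.72,0.82,0.2,0,72],[-0.8,0.93,0.25,0,72],[-0.85,1,0.3,0,72]]'; python3 -m creep '[[-0.1,0.1,0,0,72],[-0.22,0.25,0,0,72],[-0.35,0.4,0,0,72],[-0.48,0.55,0,0,72],[-0.6,0.7,0.1,0,72],[-0.72,0.82,0.2,0,72],[-0.8,0.93,0.25,0,72],[-0.85,1,0.3,0,72]]';python3 -m creep '[[-0.1,0.1,0,0,72],[-0.2,0.2,0,0,72],[-0.3,0.3,0,0,72],[-0.4,0.4,0,0,72],[-0.5,0.5,0,0,72],[-0.6,0.6,0.05,0,72],[-0.67,0.69,0.1,0,72],[-0.67,0.69,0.1,0,72]]'; python3 - <<'E'
from h import *
go(.363,-.298,.05,-70)
s=snapshot("wrist"); cv2.imwrite("pics/c1.png",s["img"]); print(proj(s,[.363,-.298,.036]))
E
```

```text
clock: 0.92
tool_pos: [0.2793, -0.5082, 0.1963]
orientation: [180.0, 0.0, -159.7]
force: [-0.0, 0.7, -1.5]
opening: 0.072
clock: 1.58
tool_pos: [0.3245, -0.3854, 0.1666]
orientation: [-180.0, 0.0, -159.7]
force: [-0.7, 0.6, 1.1]
opening: 0.0722
clock: 2.25
tool_pos: [0.3632, -0.2974, 0.1562]
orientation: [180.0, -0.0, -159.7]
force: [0.2, -0.0, 0.7]
opening: 0.0719
t 2.25 tcp [ 0.3632 -0.2974  0.1562] ori [ 180.    -0.  -159.7] F [ 0.2 -0.   0.7] open 0.0719 q [-15.   5. -30.  -0. -55. -54.]
jaw cur 110.3 turn 0.002 q6 -> -54.135866539388246 or + -54.77596813291842
shift [ 0.004 -0.005  1.062]
[277.51611702 204.17330122]
```

View pics/c1.png

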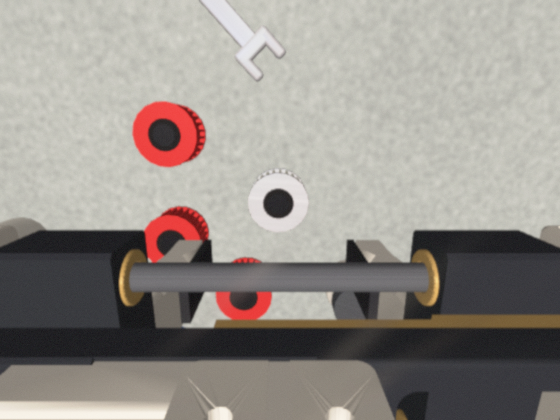

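The wrist view shows the cream filter's hole at (278,204), exactly where predicted; the reds are at (165,134), (172,240) and (244,295). Descending.

```bash
python3 -m creep '[[0,0,0.15,0,72],[0,0,0.3,0,72],[0,0,0.45,0,72],[0,0,0.6,0,72],[0,0,0.75,0,72],[0,0,0.88,0,72],[0,0,0.97,0,72],[0,0,1,0,72]]'; python3 -m creep '[[0,0,0.1,0,72],[0,0,0.22,0,72],[0,0,0.34,0,72],[0,0,0.43,0,72],[0,0,0.48,0,72],[0,0,0.48,0,72],[0,0,0.48,0,40],[0,0,0.48,0,40]]'; python3 -m creep '[[0,0,0,0,40],[0,0,0,0,40],[0,0,0,0,40],[0,0,-0.1,0,40],[0,0,-0.25,0,40],[0,0,-0.45,0,40],[0,0,-0.65,0,40],[0,0,-0.8,0,40]]'; python3 - <<'E'
from h import *
go(.597,-.306,.1,89)
s=snapshot("wrist"); cv2.imwrite("pics/c2.png",s["img"])
E
```

```text
clock: 2.97
tool_pos: [0.3623, -0.299, 0.0555]
orientation: [179.9, -0.1, -159.8]
force: [0.4, 0.0, 0.7]
opening: 0.072
clock: 3.63
tool_pos: [0.3634, -0.2989, 0.0091]
orientation: [-180.0, 0.0, -159.7]
force: [0.3, -0.4, -0.1]
opening: 0.0636
clock: 4.3
tool_pos: [0.3632, -0.2988, 0.0901]
orientation: [-180.0, 0.0, -159.7]
force: [0.1, -1.1, -0.6]
opening: 0.0558
t 4.3 tcp [ 0.3632 -0.2988  0.0901] ori [-180.     0.  -159.7] F [ 0.1 -1.1 -0.6] open 0.0558 q [-15.   9. -35.   0. -46. -54.]
jaw cur 110.3 turn 0.118 q6 -> -33.069450457062324 or + -75.6324697366617
shift [-2.168 -0.878 -0.096]
```

View pics/c2.png

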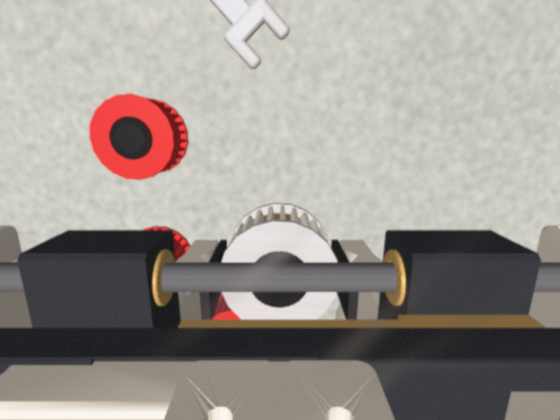

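```bash
python3 -m creep '[[-0.08,-0.03,0,0,40],[-0.2,-0.08,0,0,40],[-0.35,-0.14,0,0,40],[-0.5,-0.2,0,0,40],[-0.65,-0.26,0,0,40],[-0.8,-0.32,0,0,40],[-0.92,-0.37,0,0,40],[-1,-0.4,0,0,40]]'; python3 -m creep '[[-0.1,-0.04,0,0,40],[-0.25,-0.1,0,0.03,40],[-0.4,-0.16,0,0.06,40],[-0.55,-0.22,0,0.09,40],[-0.7,-0.28,0,0.118,40],[-0.83,-0.33,0,0.118,40],[-0.93,-0.37,0,0.118,40],[-1,-0.4,0,0.118,40]]';python3 - <<'E'
from h import *
go(.597,-.306,.0135,89)
E
```

```text
clock: 5.02
tool_pos: [0.4723, -0.3015, 0.0872]
orientation: [180.0, -0.1, -159.7]
force: [0.2, 0.0, 0.2]
opening: 0.0557
clock: 5.68
tool_pos: [0.5793, -0.3044, 0.0881]
orientation: [180.0, -0.0, 179.1]
force: [0.1, -0.5, -0.5]
opening: 0.0554
t 5.68 tcp [ 0.5793 -0.3044  0.0881] ori [180.   -0.  179.1] F [ 0.1 -0.5 -0.5] open 0.0554 q [-11.  25. -12.  -0. -53. -80.]
jaw cur 89.1 turn 0.0 q6 -> -80.1593735096305 or + -80.32264259318534
shift [-0.178 -0.013  0.745]
```

```bash
python3 -m creep '[[-0.08,0,0,0,40],[-0.16,0,0.1,0,40],[-0.18,-0.01,0.25,0,40],[-0.18,-0.01,0.4,0,40],[-0.18,-0.01,0.52,0,40],[-0.18,-0.01,0.62,0,40],[-0.18,-0.01,0.68,0,40],[-0.18,-0.01,0.7,0,40]]'; python3 - <<'E'
from h import *
state()
s=snapshot("scene"); cv2.imwrite("pics/c3.png",cv2.resize(s["img"][140:320,80:360],None,fx=2.8,fy=2.8))
E
```

```text
clock: 6.35
tool_pos: [0.5956, -0.3057, 0.0172]
orientation: [180.0, -0.1, 179.0]
force: [0.4, 0.8, -0.7]
opening: 0.0552
t 6.35 tcp [ 0.5956 -0.3057  0.0172] ori [ 1.80e+02 -1.00e-01  1.79e+02] F [ 0.4  0.8 -0.7] open 0.0552 q [-11.  31. -13.  -0. -46. -80.]
```

View pics/c3.png

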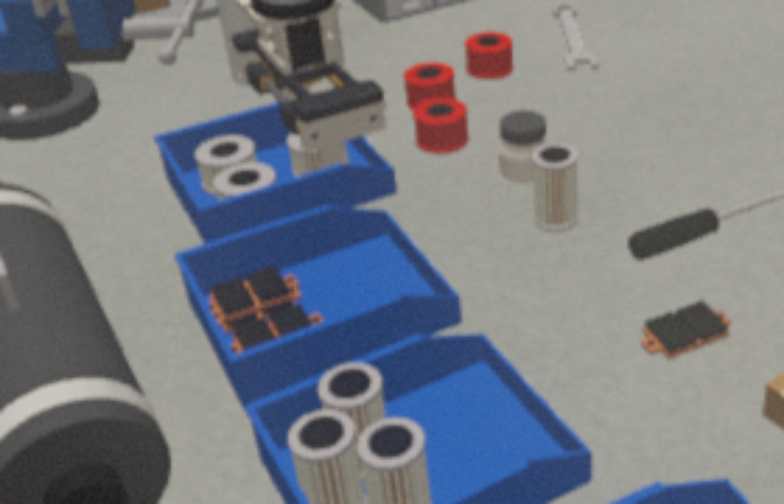

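The short filter hangs inside the right bin, clear of the stock (crop 320,155). Lower the last 4 mm and release.

```bash
python3 -m creep '[[0,0,0.02,0,40],[0,0,0.035,0,40],[0,0,0.04,0,40],[0,0,0.04,0,40],[0,0,0.04,0,72],[0,0,0.04,0,72],[0,0,0.04,0,72],[0,0,0.04,0,72]]'; python3 -m creep '[[0,0,-0.05,0,72],[0,0,-0.15,0,72],[0,0,-0.3,0,72],[0,0,-0.45,0,72],[0,0,-0.6,0,72],[0,0,-0.75,0,72],[0,0,-0.88,0,72],[0,0,-0.95,0,72]]'; python3 - <<'E'
from h import *
go(.446,-.1085,.108,0)
for j in (0,20,30,-20): go(.446,-.1085,.108,j)
s=snapshot("wrist"); cv2.imwrite("pics/c4.png",s["img"])
E
```

```text
clock: 7.07
tool_pos: [0.5964, -0.3058, 0.0148]
orientation: [-180.0, 0.0, 179.0]
force: [-0.2, 0.5, -0.7]
opening: 0.0711
clock: 7.73
tool_pos: [0.5973, -0.3062, 0.1127]
orientation: [-179.9, 0.2, 179.1]
force: [0.3, 0.0, 0.4]
opening: 0.072
t 7.73 tcp [ 0.5973 -0.3062  0.1127] ori [-179.9    0.2  179.1] F [0.3 0.  0.4] open 0.072 q [-11.  25.  -8.   0. -57. -80.]
jaw cur 89.1 turn 0.495 q6 -> 8.603680799424652 or + -169.5016082698852
shift [1.545 1.951 0.04 ]
t 7.73 tcp [ 0.5973 -0.3062  0.1127] ori [-179.9    0.2  179.1] F [0.3 0.  0.4] open 0.072 q [-11.  25.  -8.   0. -57. -80.]
jaw cur 89.1 turn 0.495 q6 -> 8.603680799424652 or + -169.5016082698852
shift [1.545 1.951 0.04 ]
t 7.73 tcp [ 0.5973 -0.3062  0.1127] ori [-179.9    0.2  179.1] F [0.3 0.  0.4] open 0.072 q [-11.  25.  -8.   0. -57. -80.]
jaw cur 89.1 turn 0.384 q6 -> -11.396319200575348 or + -149.5016082698852
shift [1.545 1.951 0.04 ]
t 7.73 tcp [ 0.5973 -0.3062  0.1127] ori [-179.9    0.2  179.1] F [0.3 0.  0.4] open 0.072 q [-11.  25.  -8.   0. -57. -80.]
jaw cur 89.1 turn 0.328 q6 -> -21.39631920057535 or + -139.5016082698852
shift [1.545 1.951 0.04 ]
t 7.73 tcp [ 0.5973 -0.3062  0.1127] ori [-179.9    0.2  179.1] F [0.3 0.  0.4] open 0.072 q [-11.  25.  -8.   0. -57. -80.]
jaw cur 89.1 turn -0.394 q6 -> -151.39631920057536 or + -9.501608269885182
shift [1.545 1.951 0.04 ]
```

View pics/c4.png

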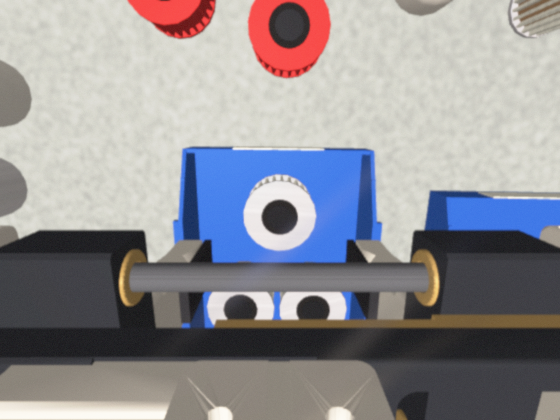

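```bash
python3 -m creep '[[0.06,0.08,0,0,62],[0.15,0.2,0,0,62],[0.26,0.35,0,-0.03,62],[0.37,0.5,0,-0.06,62],[0.49,0.65,0,-0.09,62],[0.61,0.8,0,-0.12,62],[0.71,0.92,0,-0.15,62],[0.78,1,0,-0.18,62]]'; python3 - <<'E'
from h import *
go(.446,-.1085,.108,130)
E
```

```text
clock: 8.45
tool_pos: [0.5179, -0.203, 0.1088]
orientation: [179.9, -0.1, -148.3]
force: [-0.4, -0.0, -0.5]
opening: 0.0617
t 8.45 tcp [ 0.5179 -0.203   0.1088] ori [ 1.799e+02 -1.000e-01 -1.483e+02] F [-0.4 -0.  -0.5] open 0.0617 q [ -1.  16. -23.  -0. -51. -57.]
jaw cur 121.7 turn -0.046 q6 -> -65.29624852672568 or + -48.71638873581769
shift [0.115 1.182 0.01 ]
```

```bash
python3 -m creep '[[0.01,0.1,0,0,62],[0.02,0.24,0,-0.02,62],[0.04,0.4,0,-0.04,62],[0.06,0.56,0,-0.04,62],[0.08,0.72,0,-0.04,62],[0.09,0.86,0,-0.04,62],[0.1,0.96,0,-0.04,62],[0.1,1,0,-0.04,62]]'; python3 - <<'E'
from h import *
go(.446,-.1085,.022,130)
s=snapshot("wrist"); cv2.imwrite("pics/c5.png",s["img"]); print(proj(s,[.446,-.1085,.07]))
E
```

```text
clock: 9.12
tool_pos: [0.4581, -0.1235, 0.1094]
orientation: [180.0, -0.0, -141.5]
force: [-0.5, -0.0, 0.3]
opening: 0.0622
t 9.12 tcp [ 0.4581 -0.1235  0.1094] ori [ 180.    -0.  -141.5] F [-0.5 -0.   0.3] open 0.0622 q [  9.   8. -33.  -0. -49. -60.]
jaw cur 128.5 turn -0.008 q6 -> -61.641337006929994 or + -58.72618387616469
shift [0.001 0.192 0.874]
[306.47967826 233.29972158]
```

View pics/c5.png

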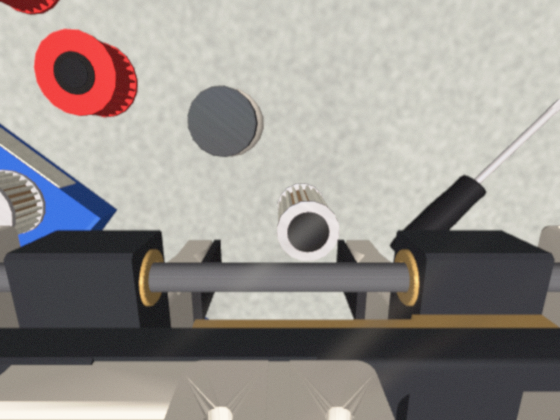

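The hole is at (308,233) against a predicted (306,233); the jar lies well off the finger line.

```bash
python3 -m creep '[[0,0.07,0,0,62],[0,0.14,0,0,62],[0,0.19,0.04,0,62],[0,0.19,0.17,0,62],[0,0.19,0.33,0,62],[0,0.19,0.5,0,62],[0,0.19,0.65,0,62],[0,0.19,0.74,0,62]]'; python3 -m creep '[[0,0,0.06,0,62],[0,0,0.11,0,62],[0,0,0.13,0,62],[0,0,0.13,0,62],[0,0,0.13,0,25],[0,0,0.13,0,25],[0,0,0.13,0,25],[0,0,0.13,0,25]]';python3 -m creep '[[0,0,0,0,25],[0,0,0,0,25],[0,0,-0.08,0,25],[0,0,-0.2,0,25],[0,0,-0.36,0,25],[0,0,-0.52,0,25],[0,0,-0.65,0,25],[0,0,-0.7,0,25]]'; python3 - <<'E'
from h import *
go(.647,.0925,.092,90)
E
```

```text
clock: 9.83
tool_pos: [0.4464, -0.1096, 0.0339]
orientation: [179.9, -0.1, -141.4]
force: [-0.8, 0.6, 0.3]
opening: 0.0621
clock: 10.5
tool_pos: [0.4477, -0.1095, 0.023]
orientation: [-180.0, 0.0, -141.4]
force: [-1.0, 1.1, 3.4]
opening: 0.0416
clock: 11.17
tool_pos: [0.4484, -0.1095, 0.0947]
orientation: [-179.9, 0.1, -141.4]
force: [-0.1, -0.7, -0.7]
opening: 0.0416
t 11.17 tcp [ 0.4484 -0.1095  0.0947] ori [-1.799e+02  1.000e-01 -1.414e+02] F [-0.1 -0.7 -0.7] open 0.0416 q [ 11.   8. -36.   0. -46. -62.]
jaw cur 128.6 turn 0.215 q6 -> -23.572817725341878 or + -100.86564294107129
shift [-2.813  0.337  0.033]
```

```bash
python3 -m creep '[[-0.08,0.01,0,0,25],[-0.2,0.02,0,0,25],[-0.35,0.04,0,0,25],[-0.5,0.06,0,0,25],[-0.65,0.08,0,0,25],[-0.8,0.1,0,0,25],[-0.92,0.11,0,0,25],[-1,0.12,0,0,25]]'; python3 -m creep '[[-0.1,0.01,0,0,25],[-0.25,0.03,0,0.03,25],[-0.4,0.05,0,0.06,25],[-0.55,0.07,0,0.09,25],[-0.7,0.08,0,0.12,25],[-0.83,0.1,0,0.15,25],[-0.93,0.11,0,0.18,25],[-1,0.12,0,0.21,25]]';python3 - <<'E'
from h import *
go(.644,.0925,.0265,90)
E
```

```text
clock: 11.83
tool_pos: [0.5194, -0.0362, 0.0921]
orientation: [180.0, -0.0, -141.3]
force: [-1.2, 0.1, -1.7]
opening: 0.0418
clock: 12.5
tool_pos: [0.5895, 0.035, 0.0924]
orientation: [-180.0, -0.0, -179.4]
force: [0.7, 0.5, -0.3]
opening: 0.0411
t 12.5 tcp [0.5895 0.035  0.0924] ori [-180.    -0.  -179.4] F [ 0.7  0.5 -0.3] open 0.0411 q [  22.   20.  -20.    0.  -50. -112.]
jaw cur 90.6 turn 0.003 q6 -> -111.20376410475033 or + -112.34630933082
shift [-0.551  0.57   0.659]
```

```bash
python3 -m creep '[[-0.07,0.07,0,0,25],[-0.16,0.17,0,0,25],[-0.26,0.27,0,0,25],[-0.36,0.37,0,0,25],[-0.46,0.47,0.03,0,25],[-0.53,0.54,0.1,0,25],[-0.55,0.57,0.2,0,25],[-0.55,0.57,0.3,0,25]]'; python3 -m creep '[[0,0,0.1,0,25],[0,0,0.19,0,25],[0,0,0.26,0,25],[0,0,0.31,0,25],[0,0,0.33,0,25],[0,0,0.33,0,25],[0,0,0.33,0,25],[0,0,0.33,0,25]]'; python3 - <<'E'
from h import *
state()
s=snapshot("scene"); cv2.imwrite("pics/c6.png",cv2.resize(s["img"][200:360,130:330],None,fx=3,fy=3))
E
```

```text
clock: 13.17
tool_pos: [0.6431, 0.0926, 0.061]
orientation: [-180.0, -0.0, -179.1]
force: [-0.8, 0.5, -0.3]
opening: 0.0416
clock: 13.83
tool_pos: [0.6432, 0.092, 0.0302]
orientation: [180.0, 0.1, -179.2]
force: [-0.7, -0.6, -0.6]
opening: 0.0412
t 13.83 tcp [0.6432 0.092  0.0302] ori [ 1.800e+02  1.000e-01 -1.792e+02] F [-0.7 -0.6 -0.6] open 0.0412 q [  25.   28.  -15.    0.  -46. -114.]
```

View pics/c6.png

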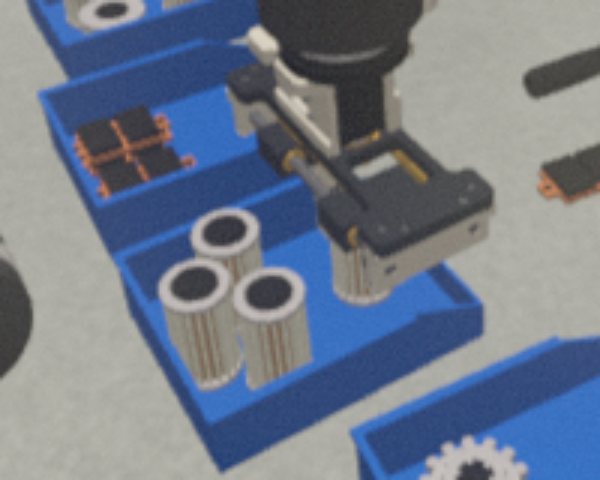

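The tall filter stands in the middle bin, clear of the stock (crop 360,275), about 4 mm up. Lower and release.

```bash
python3 -m creep '[[0,0,0.015,0,25],[0,0,0.03,0,25],[0,0,0.037,0,25],[0,0,0.037,0,25],[0,0,0.037,0,25],[0,0,0.037,0,60],[0,0,0.037,0,60],[0,0,0.037,0,60]]'; python3 -m creep '[[0,0,0,0,60],[0,0,-0.08,0,60],[0,0,-0.22,0,60],[0,0,-0.38,0,60],[0,0,-0.55,0,60],[0,0,-0.72,0,60],[0,0,-0.87,0,60],[0,0,-0.95,0,60]]'; python3 - <<'E'
from h import *
go(.448,.0855,.1,83)
s=snapshot("wrist"); cv2.imwrite("pics/c7.png",s["img"])
E
```

```text
clock: 14.55
tool_pos: [0.6429, 0.0919, 0.0258]
orientation: [180.0, 0.0, -179.2]
force: [0.8, -0.1, 0.3]
opening: 0.0561
clock: 15.22
tool_pos: [0.6438, 0.0921, 0.1235]
orientation: [180.0, 0.2, -179.2]
force: [1.4, 1.3, 1.2]
opening: 0.0596
t 15.22 tcp [0.6438 0.0921 0.1235] ori [ 180.     0.2 -179.2] F [1.4 1.3 1.2] open 0.0596 q [  25.   23.  -10.    0.  -57. -114.]
jaw cur 90.8 turn 0.044 q6 -> -106.6346788087395 or + -122.32804206490943
shift [ 1.959 -0.037  0.23 ]
```

View pics/c7.png

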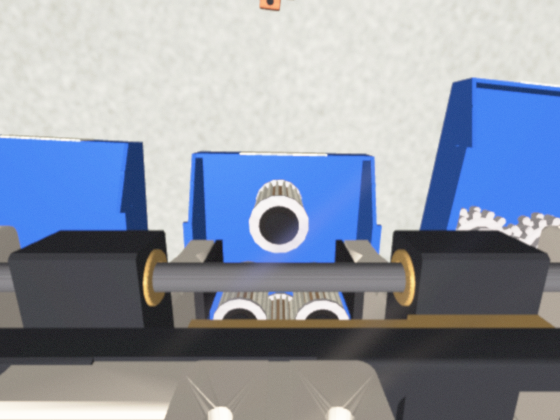

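The tall filter stands upright in its bin (280,224). Next, the pad.

```bash
python3 -m creep '[[0.08,0,0,0,60],[0.2,0,0,0,60],[0.35,-0.01,0,0,60],[0.5,-0.01,0,0.02,60],[0.65,-0.02,0,0.044,60],[0.8,-0.02,0,0.044,60],[0.92,-0.02,0,0.044,60],[1,-0.02,0,0.044,60]]'; python3 - <<'E'
from h import *
go(.448,.0855,.1,83)
E
```

```text
clock: 15.93
tool_pos: [0.5405, 0.0879, 0.1197]
orientation: [-179.9, -0.1, 172.9]
force: [-0.1, 0.4, -0.7]
opening: 0.0602
t 15.93 tcp [0.5405 0.0879 0.1197] ori [-1.799e+02 -1.000e-01  1.729e+02] F [-0.1  0.4 -0.7] open 0.0602 q [  30.   14.  -24.   -0.  -52. -127.]
jaw cur 82.9 turn -0.001 q6 -> -126.8931067901905 or + -126.69463924233679
shift [ 0.914 -0.138  0.199]
```

```bash
python3 -m creep '[[0.08,-0.01,0,0,60],[0.2,-0.03,0,0,60],[0.35,-0.06,0.03,0,60],[0.5,-0.08,0.06,0,60],[0.65,-0.1,0.1,0,60],[0.8,-0.12,0.15,0,60],[0.9,-0.14,0.2,0,60],[0.91,-0.14,0.2,0,60]]'; python3 - <<'E'
from h import *
go(.448,.0855,.003,83)
s=snapshot("wrist"); cv2.imwrite("pics/c8.png",s["img"]); print(proj(s,[.4487,.0859,.012]))
im=s["img"].astype(int)
c=im[100:330,180:400]; m=((c[...,2]-c[...,0])>40).astype(np.uint8)
m=cv2.morphologyEx(m,cv2.MORPH_CLOSE,np.ones((15,15)))
k=max(cv2.findContours(m,0,1)[0],key=len); b=cv2.boxPoints(cv2.minAreaRect(k))+[180,100]; print(b); print([ray(s,q,.005)[:2].round(4) for q in b])
E
```

```text
clock: 16.6
tool_pos: [0.4483, 0.085, 0.0997]
orientation: [-179.9, -0.1, 172.9]
force: [-1.4, 0.1, -0.4]
opening: 0.0595
t 16.6 tcp [0.4483 0.085  0.0997] ori [-1.799e+02 -1.000e-01  1.729e+02] F [-1.4  0.1 -0.4] open 0.0595 q [  36.    7.  -36.   -0.  -47. -133.]
jaw cur 82.9 turn -0.001 q6 -> -132.70303855955524 or + -132.51092531182894
shift [0.002 0.006 0.967]
[280.06477748 214.86714034]
[[189. 320.]
 [399. 320.]
 [399. 329.]
 [189. 329.]]
[array([ 0.5396, -0.0095]), array([0.5634, 0.1815]), array([0.5729, 0.1812]), array([ 0.5489, -0.0113])]
```

View pics/c8.png

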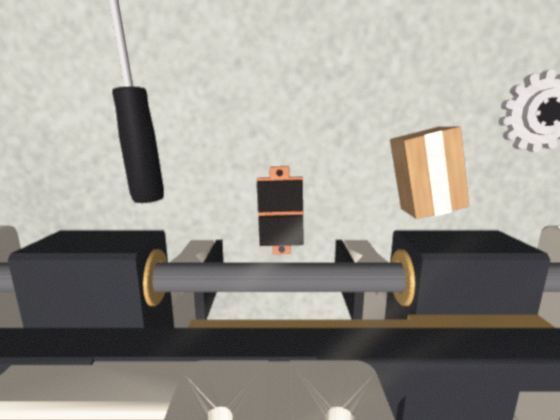

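Pad centred between the fingers at (280,212), aligned; carton at (430,172) well clear.

```bash
python3 -m creep '[[0,0,0.12,0,60],[0,0,0.28,0,60],[0,0,0.45,0,60],[0,0,0.6,0,60],[0,0,0.74,0,60],[0,0,0.85,0,60],[0,0,0.9,0,60],[0,0,0.93,0,60]]'; python3 -m creep '[[0,0,0.015,0,60],[0,0,0.03,0,60],[0,0,0.035,0,60],[0,0,0.035,0,60],[0,0,0.035,0,20],[0,0,0.035,0,20],[0,0,0.035,0,20],[0,0,0.035,0,20]]';python3 - <<'E'
from h import *
state()
E
```

```text
clock: 17.32
tool_pos: [0.4511, 0.0857, 0.0071]
orientation: [-179.9, -0.0, 172.9]
force: [-0.6, -0.5, -0.3]
opening: 0.06
clock: 17.98
tool_pos: [0.451, 0.0859, 0.0046]
orientation: [180.0, 0.0, 172.9]
force: [-0.1, -0.3, -0.1]
opening: 0.0387
t 17.98 tcp [0.451  0.0859 0.0046] ori [180.    0.  172.9] F [-0.1 -0.3 -0.1] open 0.0387 q [  35.   17.  -41.   -0.  -32. -133.]
```

The fingertips overlap only about 1 mm of the backing plate; I'll regrip 2 mm lower.

```bash
python3 -m creep '[[0,0,0,0,48],[0,0,0,0,48],[0,0,0.01,0,48],[0,0,0.025,0,48],[0,0,0.025,0,48],[0,0,0.025,0,20],[0,0,0.025,0,20],[0,0,0.025,0,20]]'; python3 -m creep '[[0,0,0,0,20],[0,0,0,0,20],[0,0,-0.01,0,20],[0,0,-0.03,0,20],[0,0,-0.1,0,20],[0,0,-0.22,0,20],[0,0,-0.38,0,20],[0,0,-0.5,0,20]]';python3 - <<'E'
from h import *
go(.637,-.103,.09,88)
E
```

```text
clock: 18.65
tool_pos: [0.4508, 0.0858, 0.0018]
orientation: [-180.0, -0.0, 172.9]
force: [-0.3, 0.6, -1.3]
opening: 0.0375
clock: 19.32
tool_pos: [0.451, 0.0858, 0.0533]
orientation: [180.0, 0.0, 172.9]
force: [0.0, 0.6, -1.3]
opening: 0.0377
t 19.32 tcp [0.451  0.0858 0.0533] ori [180.    0.  172.9] F [ 0.   0.6 -1.3] open 0.0377 q [  35.   12.  -39.    0.  -40. -133.]
jaw cur 82.9 turn -0.028 q6 -> -137.63995741503948 or + -127.4833402983607
shift [-2.079 -1.644 -0.367]
```

```bash
python3 -m creep '[[-0.08,-0.06,-0.05,0,20],[-0.2,-0.16,-0.12,0,20],[-0.35,-0.28,-0.22,0,20],[-0.5,-0.4,-0.3,0,20],[-0.65,-0.52,-0.35,0,20],[-0.8,-0.64,-0.37,0,20],[-0.92,-0.74,-0.37,0,20],[-1,-0.8,-0.37,0,20]]'; python3 -m creep '[[-0.1,-0.08,0,0,20],[-0.25,-0.2,0,0,20],[-0.4,-0.32,0,-0.01,20],[-0.55,-0.44,0,-0.028,20],[-0.7,-0.56,0,-0.028,20],[-0.83,-0.66,0,-0.028,20],[-0.93,-0.74,0,-0.028,20],[-1,-0.8,0,-0.028,20]]';python3 - <<'E'
from h import *
go(.639,-.103,.0065,88)
s=snapshot("wrist"); cv2.imwrite("pics/c9.png",s["img"])
E
```

```text
clock: 19.98
tool_pos: [0.5413, -0.0075, 0.0891]
orientation: [180.0, 0.0, 172.9]
force: [0.4, -0.6, -1.2]
opening: 0.0379
clock: 20.65
tool_pos: [0.6302, -0.0987, 0.0884]
orientation: [-180.0, -0.0, 177.9]
force: [-0.1, 0.0, -1.4]
opening: 0.0379
t 20.65 tcp [ 0.6302 -0.0987  0.0884] ori [-180.    -0.   177.9] F [-0.1  0.  -1.4] open 0.0379 q [   9.   24.  -14.   -0.  -52. -101.]
jaw cur 87.9 turn -0.0 q6 -> -100.74955179439583 or + -100.59596792997958
shift [-0.09  -0.04   0.819]
```

View pics/c9.png

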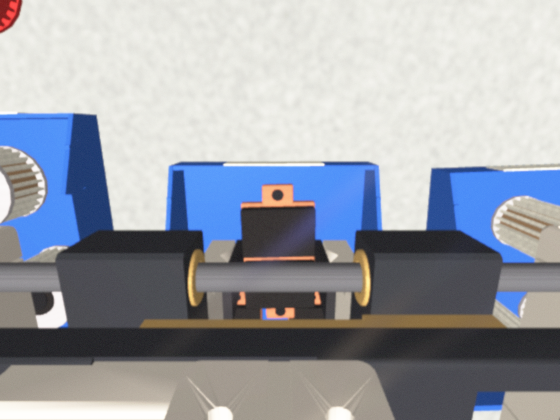

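Pad is level in the jaws over the pad bin; check the front rim (168,165)-(380,166) against my bin origin.

```bash
python3 - <<'E'
from h import *
s=snapshot("wrist")
a,b=ray(s,(168,165),.028),ray(s,(380,166),.028); print(a,b,(a+b)/2)
s=snapshot("top"); im=s["img"]
for p in ((286.5,96),(312,96)): pass
# stock lug front tips (crop px)
for p in ((138,222),(243,230)): print(ray(s,np.array([255,75])+np.array(p)/4.4,.019)[:2])
E
```

```text
[ 0.58486557 -0.17456038  0.028     ] [ 0.59104124 -0.02740284  0.028     ] [ 0.5879534  -0.10098161  0.028     ]
[ 0.68592436 -0.07427295]
[ 0.68318993 -0.13198606]
```

```bash
python3 -m creep '[[-0.04,-0.02,0.03,0,20],[-0.08,-0.04,0.1,0,20],[-0.09,-0.04,0.22,0,20],[-0.09,-0.04,0.36,0,20],[-0.09,-0.04,0.5,0,20],[-0.09,-0.04,0.63,0,20],[-0.09,-0.04,0.72,0,20],[-0.09,-0.04,0.76,0,20]]'; python3 - <<'E'
from h import *
go(.639,-.103,.006,88)
E
```

```text
clock: 21.47
tool_pos: [0.6371, -0.1018, 0.0105]
orientation: [-180.0, -0.2, 178.0]
force: [0.8, 0.0, -0.4]
opening: 0.0375
t 21.47 tcp [ 0.6371 -0.1018  0.0105] ori [-180.    -0.2  178. ] F [ 0.8  0.  -0.4] open 0.0375 q [   8.   29.  -17.   -0.  -44. -100.]
jaw cur 88.0 turn -0.0 q6 -> -100.26742478278415 or + -100.18614597767355
shift [-0.019 -0.012  0.044]
```

```bash
python3 -m creep '[[0,0,0.02,0,20],[0,0,0.035,0,20],[0,0,0.045,0,20],[0,0,0.045,0,20],[0,0,0.045,0,20],[0,0,0.045,0,20],[0,0,0.045,0,20],[0,0,0.045,0,20]]'; python3 -c "
from h import *
state()"
```

```text
clock: 22.13
tool_pos: [0.6386, -0.102, 0.0087]
orientation: [180.0, 0.0, 177.9]
force: [0.5, 0.5, -1.4]
opening: 0.0376
t 22.13 tcp [ 0.6386 -0.102   0.0087] ori [180.    0.  177.9] F [ 0.5  0.5 -1.4] open 0.0376 q [   8.   30.  -17.    0.  -44. -100.]
```

```bash
python3 -m creep '[[0,0,0.01,0,20],[0,0,0.02,0,20],[0,0,0.028,0,20],[0,0,0.028,0,20],[0,0,0.028,0,20],[0,0,0.028,0,55],[0,0,0.028,0,55],[0,0,0.028,0,55]]'; python3 -m creep '[[0,0,0,0,55],[0,0,-0.05,0,55],[0,0,-0.18,0,55],[0,0,-0.36,0,55],[0,0,-0.55,0,55],[0,0,-0.74,0,55],[0,0,-0.9,0,55],[0,0,-1,0,55]]'; python3 - <<'E'
from h import *
s=snapshot("wrist"); cv2.imwrite("pics/c10.png",s["img"])
for j in (90,0,-45,45): go(.395,.296,.1,j)
E
```

```text
clock: 22.8
tool_pos: [0.6386, -0.102, 0.0055]
orientation: [180.0, 0.0, 178.0]
force: [-0.7, -1.1, 0.5]
opening: 0.0516
clock: 23.47
tool_pos: [0.6393, -0.1021, 0.108]
orientation: [180.0, 0.1, 178.0]
force: [0.0, 0.1, -0.3]
opening: 0.0551
t 23.52 tcp [ 0.6401 -0.1021  0.1095] ori [180.    0.3 178. ] F [ 0.9 -0.2  2.1] open 0.055 q [   8.   23.  -12.    0.  -55. -100.]
jaw cur 88.0 turn -0.011 q6 -> -102.24641382744282 or + -98.20802355432512
shift [2.59  3.892 0.083]
t 23.52 tcp [ 0.6401 -0.1021  0.1095] ori [180.    0.3 178. ] F [ 0.9 -0.2  2.1] open 0.055 q [   8.   23.  -12.    0.  -55. -100.]
jaw cur 88.0 turn 0.489 q6 -> -12.246413827442822 or + -188.2080235543251
shift [2.59  3.892 0.083]
t 23.52 tcp [ 0.6401 -0.1021  0.1095] ori [180.    0.3 178. ] F [ 0.9 -0.2  2.1] open 0.055 q [   8.   23.  -12.    0.  -55. -100.]
jaw cur 88.0 turn -0.261 q6 -> -147.2464138274428 or + -53.20802355432514
shift [2.59  3.892 0.083]
t 23.52 tcp [ 0.6401 -0.1021  0.1095] ori [180.    0.3 178. ] F [ 0.9 -0.2  2.1] open 0.055 q [   8.   23.  -12.    0.  -55. -100.]
jaw cur 88.0 turn 0.239 q6 -> -57.24641382744282 or + -143.2080235543251
shift [2.59  3.892 0.083]
```

View pics/c10.png

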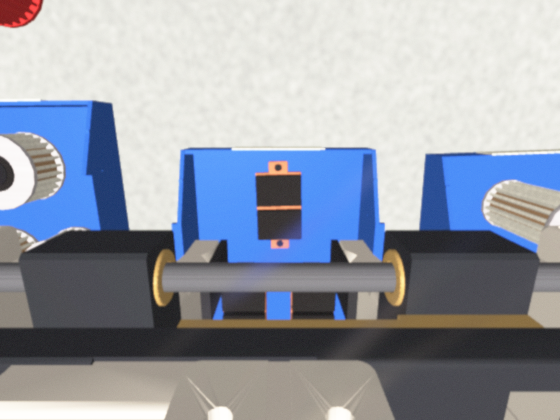

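Pad lies flat in its bin at (279,208), clear of walls and stock. Now the sprocket.

```bash
python3 -m creep '[[0.05,0.08,0,0,60],[0.13,0.2,0,0,60],[0.23,0.35,0,0,60],[0.33,0.5,0,0,60],[0.43,0.65,0,0,74],[0.53,0.8,0,0,74],[0.6,0.91,0,0,74],[0.66,1,0,0,74]]'; python3 -m creep '[[0.08,0.12,0,0,74],[0.16,0.24,0,0,74],[0.25,0.37,0,0,74],[0.34,0.5,0,0,74],[0.43,0.65,0,0,74],[0.53,0.8,0,0,74],[0.6,0.91,0,0,74],[0.66,1,0,0,74]]'; python3 -m creep '[[0.08,0.12,0,-0.03,74],[0.16,0.24,0,-0.06,74],[0.25,0.37,0,-0.1,74],[0.34,0.5,0,-0.14,74],[0.43,0.65,0,-0.17,74],[0.53,0.8,0,-0.21,74],[0.6,0.91,0,-0.25,74],[0.66,1,0,-0.29,74]]'; python3 -c "
from h import *
go(.395,.296,.1,150)"
```

```text
clock: 24.18
tool_pos: [0.5745, 0.0017, 0.1048]
orientation: [-180.0, -0.1, 178.0]
force: [0.7, 0.1, 1.0]
opening: 0.0738
clock: 24.85
tool_pos: [0.5127, 0.1035, 0.1052]
orientation: [-180.0, -0.0, 178.0]
force: [-0.4, -0.1, -0.2]
opening: 0.0741
clock: 25.52
tool_pos: [0.4505, 0.2057, 0.1054]
orientation: [180.0, -0.0, -129.6]
force: [-0.1, 0.3, -0.3]
opening: 0.0739
t 25.52 tcp [0.4505 0.2057 0.1054] ori [ 180.    -0.  -129.6] F [-0.1  0.3 -0.3] open 0.0739 q [ 47.  10. -31.  -0. -49. -87.]
jaw cur 140.4 turn -0.053 q6 -> -96.49730951560761 or + -77.3288014552925
shift [-0.342  1.003  0.054]
```

```bash
python3 -m creep '[[-0.03,0.1,0,-0.02,74],[-0.07,0.22,0,-0.05,74],[-0.12,0.37,0,-0.053,74],[-0.17,0.52,0,-0.053,74],[-0.22,0.67,0,-0.053,74],[-0.28,0.82,0,-0.053,74],[-0.33,0.95,0,-0.053,74],[-0.34,1,0,-0.053,74]]'; python3 - <<'E'
from h import *
go(.395,.296,.002,150)
s=snapshot("wrist"); cv2.imwrite("pics/c11.png",s["img"]); print(proj(s,[.395,.296,.013]))
E
```

```text
clock: 26.18
tool_pos: [0.3958, 0.2965, 0.1054]
orientation: [-180.0, 0.0, -120.4]
force: [0.7, -0.4, 0.8]
opening: 0.0739
t 26.18 tcp [0.3958 0.2965 0.1054] ori [-180.     0.  -120.4] F [ 0.7 -0.4  0.8] open 0.0739 q [ 60.  10. -31.   0. -49. -90.]
jaw cur 149.6 turn -0.002 q6 -> -90.39860686506515 or + -89.66830999970549
shift [0.008 0.004 1.034]
[277.89203116 210.96467238]
```

View pics/c11.png

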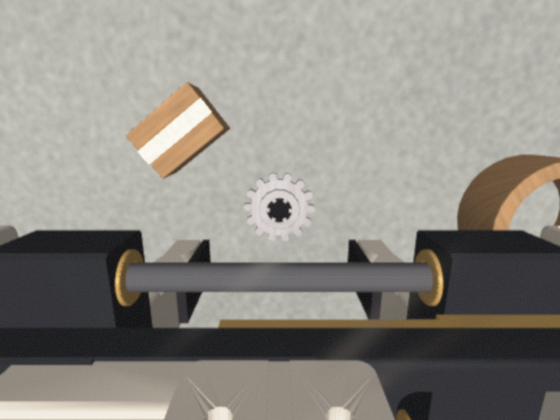

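Sprocket hole at (279,209) vs predicted (278,211): centred. Descend.

```bash
python3 -m creep '[[0,0,0.12,0,74],[0,0,0.28,0,74],[0,0,0.45,0,74],[0,0,0.6,0,74],[0,0,0.75,0,74],[0,0,0.87,0,74],[0,0,0.95,0,74],[0,0,0.98,0,74]]'; python3 -m creep '[[0,0,0,0,74],[0,0,0,0,74],[0,0,0.02,0,74],[0,0,0.04,0,74],[0,0,0.05,0,74],[0,0,0.05,0,74],[0,0,0.05,0,74],[0,0,0.05,0,74]]';python3 - <<'E'
from h import *
state()
E
```

```text
clock: 26.9
tool_pos: [0.3961, 0.294, 0.0063]
orientation: [180.0, -0.1, -120.5]
force: [0.2, 0.1, -0.5]
opening: 0.0737
clock: 27.57
tool_pos: [0.3965, 0.2952, 0.0027]
orientation: [-180.0, 0.0, -120.4]
force: [0.4, 0.2, 0.6]
opening: 0.0739
t 27.57 tcp [0.3965 0.2952 0.0027] ori [-180.     0.  -120.4] F [0.4 0.2 0.6] open 0.0739 q [ 60.  19. -37.   0. -34. -90.]
```

```bash
python3 -m creep '[[0,0,0.005,0,40],[0,0,0.005,0,40],[0,0,0.005,0,40],[0,0,0.005,0,40],[0,0,0.005,0,40],[0,0,0.005,0,40],[0,0,0.005,0,40],[0,0,0.005,0,40]]'; python3 -m creep '[[0,0,-0.01,0,40],[0,0,-0.03,0,40],[0,0,-0.1,0,40],[0,0,-0.22,0,40],[0,0,-0.38,0,40],[0,0,-0.56,0,40],[0,0,-0.72,0,40],[0,0,-0.8,0,40]]';python3 - <<'E'
from h import *
go(.596,.3,.08,85)
s=snapshot("wrist"); cv2.imwrite("pics/c12.png",s["img"])
E
```

```text
clock: 28.23
tool_pos: [0.3964, 0.2951, 0.002]
orientation: [180.0, -0.0, -120.4]
force: [-0.8, 0.2, 0.1]
opening: 0.0566
clock: 28.9
tool_pos: [0.3971, 0.2959, 0.0845]
orientation: [-180.0, 0.2, -120.4]
force: [-0.0, 0.3, -2.5]
opening: 0.0565
t 28.9 tcp [0.3971 0.2959 0.0845] ori [-180.     0.2 -120.4] F [-0.   0.3 -2.5] open 0.0565 q [ 59.  12. -33.   0. -45. -90.]
jaw cur 149.6 turn 0.359 q6 -> -25.326723214455342 or + -154.51436526370867
shift [-1.042 -1.695  0.048]
```

View pics/c12.png

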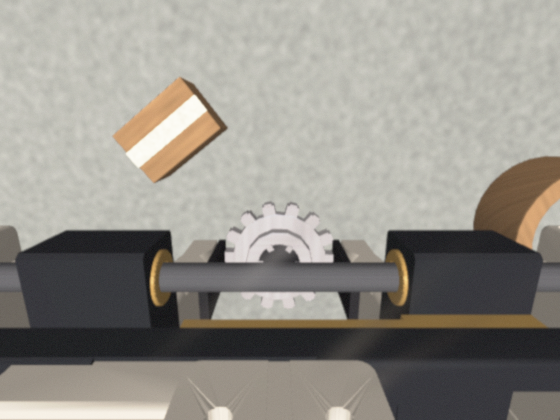

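```bash
python3 -m creep '[[-0.05,-0.08,0,0,40],[-0.12,-0.2,0,0,40],[-0.21,-0.35,0,0,40],[-0.31,-0.5,0,0.03,40],[-0.4,-0.65,0,0.06,40],[-0.48,-0.78,0,0.09,40],[-0.54,-0.88,0,0.12,40],[-0.59,-0.96,0,0.15,40]]'; python3 -c "
from h import *
go(.596,.3,.08,85)"
```

```text
clock: 29.62
tool_pos: [0.5101, 0.2967, 0.0804]
orientation: [-180.0, -0.1, -147.7]
force: [0.5, -0.3, -2.2]
opening: 0.0564
t 29.62 tcp [0.5101 0.2967 0.0804] ori [-1.800e+02 -1.000e-01 -1.477e+02] F [ 0.5 -0.3 -2.2] open 0.0564 q [  49.   20.  -21.   -0.  -49. -107.]
jaw cur 122.3 turn 0.207 q6 -> -69.5987686652761 or + -144.14220524269956
shift [-0.744 -0.431  0.003]
```

```bash
python3 -m creep '[[-0.08,-0.04,0,0.03,40],[-0.18,-0.1,0,0.06,40],[-0.3,-0.17,0,0.09,40],[-0.42,-0.24,0,0.12,40],[-0.54,-0.31,0,0.15,40],[-0.65,-0.37,0,0.18,40],[-0.73,-0.42,0,0.207,40],[-0.74,-0.43,0,0.207,40]]'; python3 - <<'E'
from h import *
go(.596,.3,.006,85)
s=snapshot("wrist"); cv2.imwrite("pics/c13.png",s["img"])
E
```

```text
clock: 30.28
tool_pos: [0.5959, 0.3004, 0.08]
orientation: [-179.9, -0.1, 175.1]
force: [0.1, 0.2, -1.9]
opening: 0.0564
t 30.28 tcp [0.5959 0.3004 0.08  ] ori [-1.799e+02 -1.000e-01  1.751e+02] F [ 0.1  0.2 -1.9] open 0.0564 q [  43.   27.  -10.    0.  -53. -138.]
jaw cur 85.1 turn 0.0 q6 -> -138.3627094950891 or + -138.4638900448717
shift [-0.002 -0.003  0.74 ]
```

View pics/c13.png

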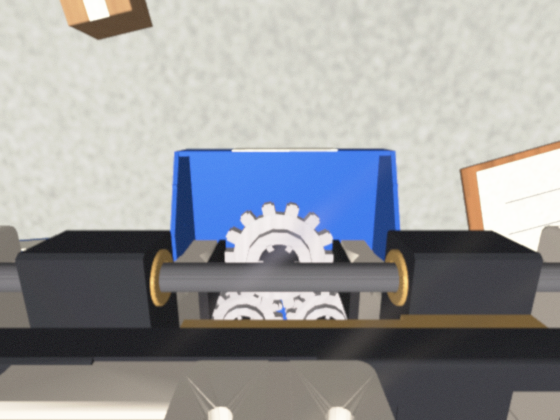

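```bash
python3 - <<'E'
from h import *
s=snapshot("wrist")
a,b=ray(s,(175,151),.028),ray(s,(396,151),.028); print(a,b,(a+b)/2, np.linalg.norm(a-b))
s=snapshot("top")
for p in ((155,208),(273,220)): print(ray(s,np.array([80,75])+np.array(p)/4.4,.03)[:2])
E
```

```text
[0.53624666 0.23618319 0.028     ] [0.54824092 0.38174842 0.028     ] [0.54224379 0.3089658  0.028     ] 0.14605854563014056
[0.67681214 0.32839579]
[0.67213535 0.26567186]
```

```bash
python3 -m creep '[[0.01,0.01,0.05,0,40],[0.02,0.03,0.13,0,40],[0.02,0.03,0.24,0,40],[0.02,0.03,0.37,0,40],[0.02,0.03,0.5,0,40],[0.02,0.03,0.6,0,40],[0.02,0.03,0.66,0,40],[0.02,0.03,0.69,0,40]]';  python3 -m creep '[[0,0,0,0,40],[0,0,0,0,40],[0,0,0.01,0,40],[0,0,0.02,0,40],[0,0,0.03,0,40],[0,0,0.03,0,40],[0,0,0.03,0,40],[0,0,0.03,0,40]]'; python3 -c "
from h import *
go(.594,.303,.006,85)"
```

```text
clock: 31.1
tool_pos: [0.5921, 0.3038, 0.0115]
orientation: [-179.9, -0.1, 175.3]
force: [-0.2, 0.0, -1.4]
opening: 0.0565
clock: 31.77
tool_pos: [0.593, 0.3042, 0.0102]
orientation: [180.0, 0.0, 175.3]
force: [0.6, -1.3, -1.6]
opening: 0.0564
t 31.77 tcp [0.593  0.3042 0.0102] ori [180.    0.  175.3] F [ 0.6 -1.3 -1.6] open 0.0564 q [  44.   31.  -14.    0.  -45. -139.]
jaw cur 85.3 turn 0.002 q6 -> -138.25232669264562 or + -138.88628390025661
shift [-0.011 -0.011  0.042]
```

```bash
python3 -m creep '[[0,0,0.01,0,40],[0,0,0.02,0,40],[0,0,0.03,0,40],[0,0,0.037,0,40],[0,0,0.04,0,40],[0,0,0.04,0,40],[0,0,0.04,0,40],[0,0,0.04,0,40]]'; python3 -m creep '[[0,0,0,0,40],[0,0,0,0,74],[0,0,0,0,74],[0,0,0,0,74],[0,0,0,0,74],[0,0,0,0,74],[0,0,0,0,74],[0,0,0,0,74]]'; python3 -m creep '[[0,0,-0.02,0,74],[0,0,-0.08,0,74],[0,0,-0.2,0,74],[0,0,-0.38,0,74],[0,0,-0.58,0,74],[0,0,-0.77,0,74],[0,0,-0.92,0,74],[0,0,-1,0,74]]'; python3 - <<'E'
from h import *
state()
s=snapshot("wrist"); cv2.imwrite("pics/c14.png",s["img"])
s=snapshot("scene"); cv2.imwrite("pics/c15.png",s["img"])
s=snapshot("top"); cv2.imwrite("pics/c16.png",s["img"])
E
```

```text
clock: 32.43
tool_pos: [0.5928, 0.3041, 0.0061]
orientation: [-180.0, -0.0, 175.3]
force: [-1.8, 0.5, 0.3]
opening: 0.0567
clock: 33.1
tool_pos: [0.5929, 0.3042, 0.0061]
orientation: [180.0, 0.0, 175.3]
force: [-0.0, -0.5, 0.1]
opening: 0.0737
clock: 33.77
tool_pos: [0.594, 0.3049, 0.1099]
orientation: [179.8, 0.2, 175.3]
force: [-0.2, 0.8, 1.2]
opening: 0.0739
t 33.77 tcp [0.594  0.3049 0.1099] ori [179.8   0.2 175.3] F [-0.2  0.8  1.2] open 0.0739 q [  44.   25.   -9.    0.  -56. -139.]
```

View pics/c14.png

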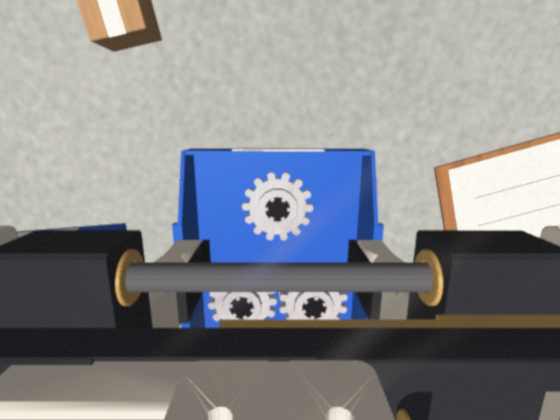

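View pics/c15.png

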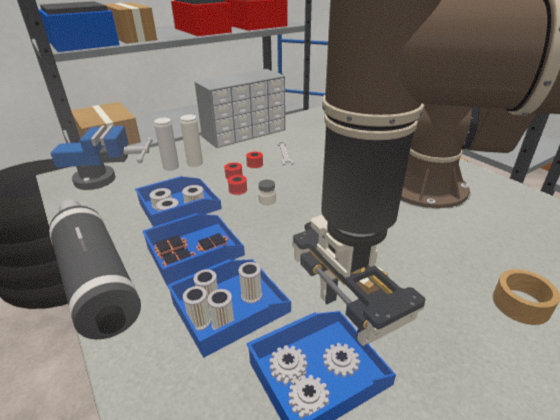

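View pics/c16.png

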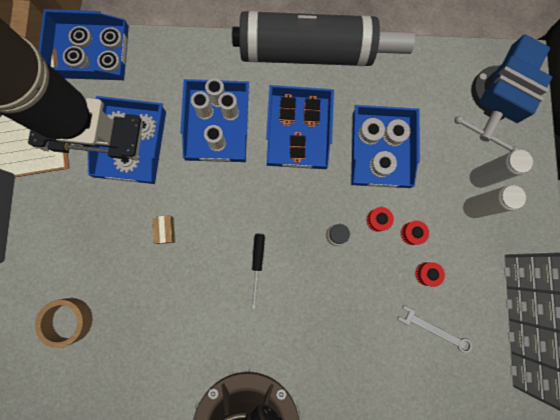

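Every part sits in its bin: tall (214,137), pad (298,147), short (384,163) in the top view, and the sprocket (278,209) in the wrist view. Jar (339,234) and carton (163,229) haven't moved. One last numeric check before handing in.

```bash
python3 - <<'E'
from h import *
from plant import workorder
s=snapshot("top")
print("tall",ray(s,(213.5,132),.074)[:2],"short",ray(s,(384.5,163),.04)[:2],"pad",ray(s,(297.8,147),.016)[:2])
state(); print(workorder.close_job())
E
```

```text
tall [0.64513528 0.09075073] short [ 0.59398635 -0.3047899 ] pad [ 0.63398428 -0.10285318]
t 33.97 tcp [0.5926 0.3041 0.1059] ori [180.   -0.  175.3] F [-0.3  0.1 -1. ] open 0.0744 q [  44.   25.   -9.   -0.  -56. -139.]
the job is handed in; nothing more can be done
None
```

All four parts are back in their own bins, and I handed the job in at about 34 s of the 96 s allowed. I lowered each part to the bin floor before opening the fingers.

- **Position:** in the last top view, the tall filter, short filter and pad are within about 4 mm of the centres I estimated for their bins. I didn't measure the sprocket after release. The wrist view shows it flat, hub up, near the middle of its bin, and the fingers let go about 1 mm from the estimated centre.
- **Jar, carton and red filters:** by eye, they are at the same pixels as in the first picture. The gripper is clear of everything, about 0.1 m above the bench.
- **Pad regrip:** the first grip caught only about 1 mm of the backing plate, so I regripped 2 mm lower before lifting.
- **Bin estimates:** the wrist and top cameras disagreed by up to about 5 mm on the pad and sprocket bin positions, so I aimed between them. That is well within the allowed range. No check failed.

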